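Seat a graphite electrode in the contact tester and hold it for the reading

TASK

Tip the smaller graphite electrode, left standing on its edge to drain, over on to its plain face so that its terminal post points up, and set it flat on the white floor of the contact tester, long side towards the back fence. Press it fully home into the corner, flush with both fences at once so that all three sprung contacts are pushed in, with a firm hand's push on each (5 to 20 N; graphite chips if rammed). Finish while still holding it pressed there, for the springs push it out and the reading is taken as you hold; leave the other things where they are.

Things in the scene. Friction and masses are not known exactly. Their poses are not given: they have to be found in the camera images.
- electrode_centre (a point): Centre of the electrode's dark graphite block (post not counted): 60 mm (its y) x 40 (x) x 20 thick (z), about 0.1 kg. Aluminium post, 12 mm across, 24 mm long, on the middle of one 60 x 40 face, along +z: from 10 to 34 mm off this point. Starts on a 60 x 20 edge, 40 mm tall, post level, 20 mm up, pointing anywhere; pushed near its top beside the post it tips over (the post swings up).
- electrode: the same electrode, block and post in one piece; this origin is the centre of its plain 60 x 40 mm face, axes as for electrode_centre (+z out along the post)
- tester: Contact tester, fixed to the bench: grey chassis 172 x 140 x 12 mm with a smooth white PTFE floor whose top is 14 mm above the bench. Origin on the bench; x points away from the robot (yaw within 0.3 rad), y left, z up. Floor x = -57 to 37, y = -63 to 63 mm, open at the front (-x) and right (-y), fences at back and left. Behind, x = 68 to 112 mm, a read-out box, top 40 mm above the bench.
- tester_seat (a point): Point on the floor, 14 mm above the bench, where the centre of the electrode's plain face lies when it is home against both fences with its long side along the back fence; axes as the tester's. The back fence's inner face is 20 mm from it along +x, the side fence's 30 mm along +y.
- back_fence: grey PTFE stop along y at the rear of the floor, 72 mm long, 12 mm thick, 18 mm high above the floor; the block's 60 mm side goes against it. Origin under its middle.
- side_fence: grey PTFE stop along x at the left of the floor, 40 mm long, 12 mm thick, 18 mm high above the floor; the block's 40 mm end goes against it. A small gap is left between the two fences at the corner. Origin under its middle.
- contact_1 (a joint): first sprung brass pin in the back fence, 10 mm above the floor, 12 mm right of the seat: 0 = standing 4 mm out of the fence, 0.004 = pushed flush with the fence, grows as pressed (about 0.5 N when out, 1 N when flush)
- contact_2 (a joint): second sprung pin in the back fence, 12 mm left of the seat; same values. A block that is pressed flush while off to one side catches on the pins: bring it within about 10 mm of home first
- contact_3 (a joint): sprung pin in the side fence, opposite the middle of the block's 40 mm end; same values. The springs push the electrode back out if it is let go.
- large_electrode: spare graphite electrode of a larger size, 90 x 55 x 20 mm, lying flat with its post up near the front right; not used, leave it alone
- beaker_100: small glass beaker, 57 mm across, 71 mm tall; origin at the centre of its underside; leave alone
- wash_bottle: white squeeze bottle with red cap, 214 mm tall, at the left rear; origin under its centre; leave alone
- label_tape: roll of tape lying flat, 55 mm across, 19 mm high, at the left front; leave alone
- tweezers: tweezers lying flat, 116 mm long; leave alone
- petri_dish: closed petri dish, 66 mm across, 15 mm high; leave alone
- timer: white table timer, 60 x 62 x 20 mm; leave alone

How it is judged (in metres and radians):
On the way:
1. the electrode has been turned so that its post points up (angle between electrode_centre's own z axis and vertical below 0.2 rad), for 0.2 s.
At the end, for the whole second after the job is handed in: Electrode post up (0.06 rad), square to the tester (0.05 rad), on its floor (2 mm), at the seat (4 mm); all three contacts pushed in over 3 mm of 4; it bears on each fence with over 1 N and the fingers bear on it with over 1 N; at rest (value of joint each of contact_1, contact_2, contact_3 above 0.003 m and contact force between electrode and back_fence above 1 N and contact force between electrode and side_fence above 1 N and contact force between the fingers and electrode above 1 N and angle between electrode_centre's own z axis and vertical below 0.06 rad and angle between the y axis of electrode and the y axis of tester, either way round below 0.05 rad and horizontal distance between electrode and tester_seat below 0.004 m and z of electrode in the frame of tester_seat below 0.002 m and linear speed of electrode below 0.01 m/s); the arm keeps its last pose, push and grip.
It fails at once if the electrode is rammed against a fence (over 60 N) (contact force between electrode and back_fence above 60 N or contact force between electrode and side_fence above 60 N).
It fails at once if another thing on the bench is shifted by more than 3 cm (distance of any of large_electrode, beaker_100, wash_bottle, label_tape, tweezers, petri_dish, timer from where it was at the start of the episode above 0.03 m).
It also fails if it takes over 72 s, if anything falls off the work surface, if the arm or the gripper's body presses on something with over 40 N, if the wrist force passes 120 N, or if a joint passes its speed limit or range.

ROBOT

A 6-joint arm with a two-finger parallel gripper is mounted at the origin on a cart in front of the work surface, level with it; the furniture and walls round the work are solid. World frame = base frame: x ahead of the robot, y to its left, z up, the work surface at z = 0. Lengths are in mm, angles in degrees, forces in N, time in s.
With the tool pointing down it reaches from about 275 to 750 mm from the base axis. Payload 10.2 kg.
Tool frame: the origin (TCP) lies on the centre line of the jaws, within the pads' length; the fingertips stand 17 mm ahead of it and the grasp point (between the pads) lies 2 mm behind it; z points along the fingers, y is the direction in which the jaws open and shut (so a half turn about z gives the same grasp; the last joint's range is limited). The gripper opens to 85 mm and grips with 20 to 120 N. Pads are 22 mm wide; open, the fingers measure 114 mm over their backs; the gripper's body (76 mm by 85 mm) begins 54 mm behind the grasp point. The pads swing forward as they close: fully open they stand 13 mm farther back than shut.
Start: joints at [-12.8, 17.928, 85.812, -0, 76.261, -12.8], TCP at [525.006, -0.014, 248.294] pointing down, gripper open.
Joint ranges: [-168.41, 168.41], [-55.51, 124.54], [10.69, 146.95], [-70.63, 250.63], [1, 178], [-165.06, 165.06]. Speed limits (degrees/s): [136.94, 136.94, 172.46, 180, 180, 180].

INTERFACE

Orientations are given as [roll, pitch, yaw] about the fixed x, y, z axes, in that order (R = Rz(yaw) Ry(pitch) Rx(roll)).
In Python, from bench import r, optics, masks_of gives the robot as it stands. The module is installed in compiled form; this text tells all that it offers.
- The arm moves only by the shell command python3 -m jog 'ROWS' [OPENING] [FORCE]. ROWS is JSON, a list of rows, each a list of 4 numbers: the shift along the tool's x, y, z in mm, then the turn about the tool's z in degrees. In form: [[tx, ty, tz, twist], ...]. A call has 1 to 10 rows; each row is the pose to reach, as a shift and turn from the pose commanded when the call began, along the tool's axes at that moment; what a row does not reach only later rows make up. A row lasts 1/12 s, in which the tool goes at most 41.7 mm and 7.16 degrees, less where a joint would pass 70% of its speed; a pose out of reach is approached as far as the arm can. A call with a gripper value outside its range is refused whole. OPENING is the gripper command: -1 is fully open, 1 is shut, values between are in proportion, set as the call begins (- or left out, the last holds). The fingers move at their own pace and stop on an object; FORCE is the grip in N (left out, the last holds). Time passes only in rows, so rows that repeat a pose let the fingers close. It gives the time, the measured TCP pose, the force and the opening at its end, in the units of the state.
- r.state(): the state, without advancing time (a new reading comes with each control period).
- optics.get_image(name): name is "scene" or "side" or "wrist"; returns a dict with "pixels" (400x640x3 uint8, red, green, blue), "fx", "fy", "cx", "cy" (pixels), "R" (3x3) and "t" (3): a world point X has camera coordinates R X + t. Camera axes: x right, y down, z forward; pixel columns grow to the right and rows downward; lengths in mm; the calibration is good to about 2 mm. The wrist camera is an equidistant fisheye: a pixel r from the principal point sees the ray r / f radians off the axis. A picture is of the moment at which its call begins. There is no depth.
- r.sign_off(): hands the job in, once; it reports no verdict.
Trained networks look in a picture, given as the dict that the camera call returned (one of the last four; its "shot" number tells which), for a name from the list of things; names that differ only in an ending like _2 or _b are one class to them, and where a whole thing is asked for, a point or a joint stands for the part that bears it (a point fixed in the world has none). Each returns a list of dicts, best first, with "confidence" (0 to 1); they miss things now and then, are a little off and sometimes report something else, mostly with a low value. They report only what shows in the picture. A call takes as long as a camera call.
- masks_of(picture, query): "region" (400x640 bool, what is visible of it) and "centre" ([column, row] in pixels, amid what is visible of it).
The state is a dict: "time_s": time; "joint_pos": joint angles; "joint_velocities": joint speeds; "effort": joint torques, N m; "ee_pos": TCP position; "tcp_rot": TCP orientation; "contact_force": force on the tool from outside, world axes, zero at the start; "moment": the same for the moment, N m; "grip_width": finger opening in mm.
Only numpy, scipy, OpenCV 4.12 (cv2) and the standard library are available. Lean on these libraries where they do the work, as an engineer would, in place of code of your own. Each camera call takes 0.05 s, during which the arm holds its last target. There are 200 camera calls.

## Working session

There is one attempt and no reset: what is moved stays moved. The work goes in short steps, Python scripts to look and compute and a shell command to move; the robot and the scene stay as the last step left them, time stands still between calls to the robot, and variables do not carry over. Pictures are saved under pics/ and viewed, on a budget of 10 in all, crops included, one or two more only if the job needs it, and the job is handed in when it is done.

```bash
mkdir -p pics; cat > h.py <<'E'
import numpy as np, cv2
from bench import r, optics, masks_of
def px2w(im,u,v,z):
    R=np.array(im["R"]);t=np.array(im["t"])
    d=np.array([(u-im["cx"])/im["fx"],(v-im["cy"])/im["fy"],1.])
    c=-R.T@t; w=R.T@d
    return c+w*(z-c[2])/w[2]
def w2px(im,X):
    p=np.array(im["R"])@np.array(X)+np.array(im["t"]); return [im["cx"]+im["fx"]*p[0]/p[2],im["cy"]+im["fy"]*p[1]/p[2]]
def save(im,n): cv2.imwrite("pics/"+n,im["pixels"][:,:,::-1])
E
python3 - <<'E'
from h import *
ims={n:optics.get_image(n) for n in("scene","side")}
print(r.state())
for n,im in ims.items():
    print(n,im["fx"],im["cx"],-np.array(im["R"]).T@np.array(im["t"]), np.array(im["R"])[2])
    for q in["electrode","tester","back_fence","side_fence"]:
        for m in masks_of(im,q)[:2]:
            ys,xs=np.where(m["region"]); print(q,m["confidence"],m["centre"],xs.min(),xs.max(),ys.min(),ys.max())
cv2.imwrite("pics/a.png",np.vstack([cv2.resize(ims[n]["pixels"],(480,300)) if 0 else ims[n]["pixels"][:,:,::-1] for n in ims])[:, :] if 0 else ims["scene"]["pixels"][:,:,::-1])
save(ims["side"],"b.png")
E
```

```text
{'time_s': 0.1, 'joint_pos': array([-1.27992961e+01,  1.79561059e+01,  8.58481065e+01, -3.59229509e-04,
        7.62603265e+01, -1.28001975e+01]), 'joint_velocities': array([ 0.02208817, -0.02996057, -0.06607384, -0.00462194, -0.01396675,
       -0.05834754]), 'effort': array([ 2.30574413e-03, -4.12899542e+01, -2.60142785e+01, -1.81123951e-04,
        3.02137116e-03,  1.15447833e-05]), 'ee_pos': array([5.24801011e+02, 3.68763454e-02, 2.47803654e+02]), 'tcp_rot': array([-1.79936988e+02, -1.39585377e-02,  9.00009792e+01]), 'contact_force': array([-0.12525085, -0.09499585, -0.65630319]), 'moment': array([-0.02167444, -0.00493636,  0.01913705]), 'grip_width': 85.3215020505474}
scene 363.0174649789372 321.62665246264953 [-42.85523247 947.03040601 849.23073652] [ 0.42663092 -0.70197145 -0.57028251]
electrode 0.81 [284.2, 272.6] 278 291 263 283
tester 0.85 [333.0, 200.3] 306 357 181 214
tester 0.63 [283.0, 271.3] 277 292 262 283
back_fence 0.5 [332.8, 198.8] 328 337 192 200
side_fence 0.59 [382.1, 199.7] 375 390 195 205
side_fence 0.38 [334.1, 203.3] 329 336 202 207
side 491.0898214590958 320.5029635627056 [  363.77958325 -1355.35860275   742.10011376] [ 0.1383967   0.88956129 -0.43534707]
electrode 0.48 [281.6, 182.4] 279 290 174 189
tester 0.87 [324.5, 240.8] 291 350 222 259
side_fence 0.66 [305.8, 229.1] 302 315 227 234
side_fence 0.32 [322.0, 240.5] 292 350 222 259
```

View pics/a.png

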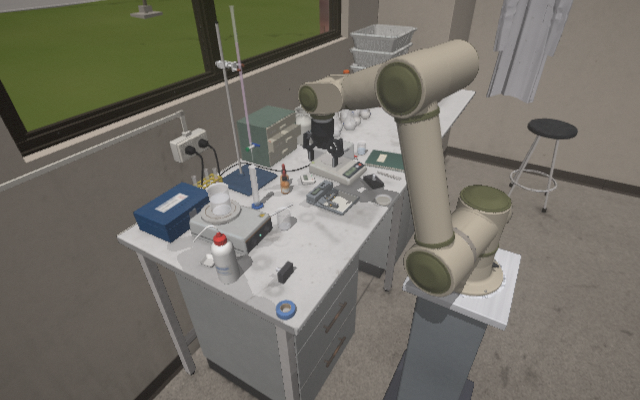

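View pics/b.png

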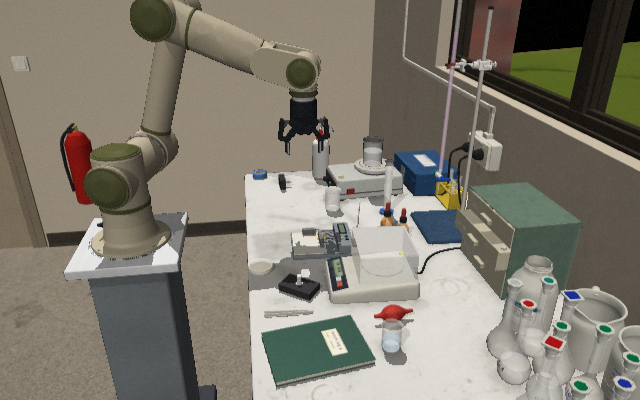

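Scene: the electrode stands at about (285,272), between the wash bottle and the tape. The tester is at about (333,200), with the large electrode and balance beyond it. The side view shows the electrode at (283,182), with its post apparently pointing right, towards +x.

```bash
python3 - <<'E'
from h import *
ims={n:optics.get_image(n) for n in("scene","side")}
for n,im in ims.items():
    for q,z in[("electrode",20),("tester",12),("back_fence",25),("side_fence",25),("wash_bottle",100),("label_tape",10),("beaker_100",35),("large_electrode",10),("timer",10),("petri_dish",8),("tweezers",3)]:
        for m in masks_of(im,q)[:1]: print(n,q,m["confidence"],m["centre"],px2w(im,*m["centre"],z).round())
s,d=ims["scene"]["pixels"],ims["side"]["pixels"]
A=cv2.resize(s[160:310,230:400],(680,600),interpolation=cv2.INTER_CUBIC)
B=cv2.resize(d[160:310,240:440],(800,600),interpolation=cv2.INTER_CUBIC)
cv2.imwrite("pics/c.png",cv2.resize(np.hstack([A[:,:400],B])[:,:,::-1],(800,400)) if 0 else np.vstack([cv2.resize(s[225:325,200:360],(800,500)) ])[:,:,::-1])
w=optics.get_image("wrist");print(w["fx"],w["cx"],w["cy"],-np.array(w["R"]).T@np.array(w["t"]),w["R"]);save(w,"w0.png")
E
```

```text
scene electrode 0.61 [285.6, 272.3] [479. 314.  20.]
scene tester 0.78 [330.0, 200.3] [ 560. -111.   12.]
scene back_fence 0.44 [329.4, 199.3] [556. -99.  25.]
scene wash_bottle 0.97 [225.3, 256.8] [622. 413. 100.]
scene label_tape 0.67 [286.1, 308.4] [402. 422.  10.]
scene beaker_100 0.8 [282.3, 220.4] [632. 118.  35.]
scene large_electrode 0.65 [371.8, 180.8] [ 476. -336.   10.]
scene timer 0.52 [306.8, 179.2] [ 734. -207.   10.]
scene petri_dish 0.7 [382.8, 201.3] [ 373. -215.    8.]
scene tweezers 0.58 [393.1, 177.6] [ 408. -418.    3.]
side electrode 0.61 [284.4, 183.6] [487. 299.  20.]
side tester 0.9 [321.2, 240.0] [ 559. -114.   12.]
side back_fence 0.62 [330.3, 197.8] [631. 143.  25.]
side wash_bottle 0.94 [317.7, 160.2] [612. 311. 100.]
side label_tape 0.44 [260.4, 175.6] [404. 413.  10.]
side beaker_100 0.68 [331.6, 199.2] [630. 111.  35.]
side large_electrode 0.88 [297.9, 286.9] [ 465. -334.   10.]
side petri_dish 0.85 [260.4, 266.6] [ 376. -223.    8.]
side tweezers 0.77 [286.4, 313.0] [ 428. -424.    3.]
309.70691628693146 314.6631422215719 198.67006470763437 [524.67875399  80.76978641 374.07168003] [[ 9.99999757e-01 -6.79410773e-04  1.53962513e-04]
 [-6.93131575e-04 -9.48219760e-01  3.17614241e-01]
 [-6.98002404e-05 -3.17614271e-01 -9.48220001e-01]]
```

View pics/w0.png

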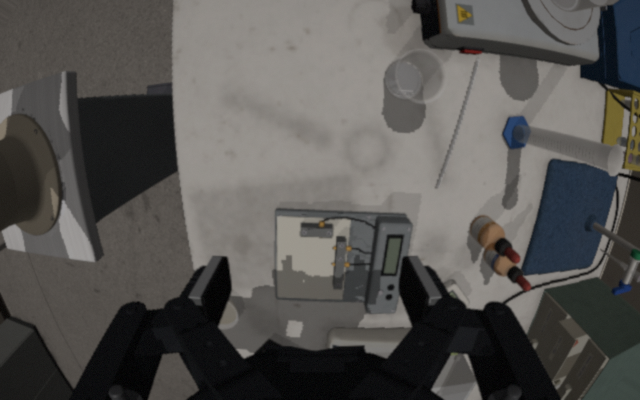

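The wrist view has image right = +x and image up = +y. The tester's floor is at (277–345, 212–298), the side fence at (317,230) and the back fence at (341,262). The electrode is out of view, so I'll move over it.

```bash
python3 -m jog '[[290,-41,0,0],[290,-41,0,0],[290,-41,0,0],[290,-41,0,0],[290,-41,0,0],[290,-41,0,0],[290,-41,0,0],[290,-41,0,0],[290,-41,0,0],[290,-41,0,0]]' 
cat >> h.py <<'E'
def fe(im,u,v,z):
    R=np.array(im["R"]);c=-R.T@np.array(im["t"])
    du,dv=u-im["cx"],v-im["cy"];rr=np.hypot(du,dv)+1e-9;th=rr/im["fx"]
    w=R.T@np.array([np.sin(th)*du/rr,np.sin(th)*dv/rr,np.cos(th)])
    return (c+w*(z-c[2])/w[2]).round(1)
E
python3 - <<'E'
from h import *
w=optics.get_image("wrist");save(w,"w1.png")
for m in masks_of(w,"electrode")[:2]:
    ys,xs=np.where(m["region"]);print(m["confidence"],m["centre"],xs.min(),xs.max(),ys.min(),ys.max(),fe(w,*m["centre"],20))
cv2.imwrite("pics/w1c.png",cv2.resize(w["pixels"][60:310,160:480],(800,600),interpolation=cv2.INTER_CUBIC)[:,:,::-1])
E
```

```text
time_s: 2.58
ee_pos: [484.0, 289.6, 248.1]
tcp_rot: [-180.0, 0.0, 90.0]
contact_force: [-0.1, 0.6, -0.7]
grip_width: 85.5
0.74 [312.0, 148.0] 300 340 120 176 [480.6 313.3  20. ]
```

View pics/w1c.png

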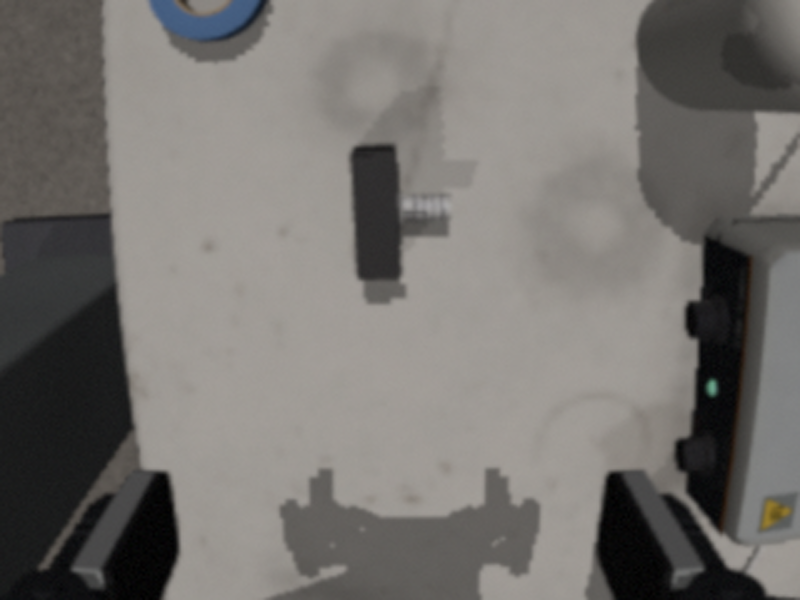

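The electrode stands with its post towards +x at crop (425,206). The block's top face runs from (374,147) to (379,278) in the crop.

```bash
python3 - <<'E'
from h import *
w=optics.get_image("wrist")
f=lambda a,b,z:fe(w,160+a/2.5,60+b/2.4,z)
for p in[(352,148,40),(396,146,40),(400,278,40),(358,278,40),(402,206,20),(449,206,20),(115,300,0)]:print(p,f(*p))
print(r.state()["joint_pos"].round(1))
w0=cv2.imread("pics/w0.png")
# tester corners from first wrist view
import copy
v=dict(w); R=np.array([[ 9.99999757e-01,-6.79410773e-04,1.53962513e-04],[-6.93131575e-04,-9.48219760e-01,3.17614241e-01],[-6.98002404e-05,-3.17614271e-01,-9.48220001e-01]])
v["R"]=R;v["t"]=-R@np.array([524.67875399,80.76978641,374.07168003])
for p in[(276,209,12),(410,214,12),(398,312,12),(276,299,12),(302,224,32),(332,223,32),(335,237,32),(335,286,32)]:print(p,fe(v,*p))
cv2.imwrite("pics/t.png",cv2.resize(w0[195:325,260:420],(800,600),interpolation=cv2.INTER_CUBIC))
E
```

```text
(352, 148, 40) [469.4 344.6  40. ]
(396, 146, 40) [488.2 345.5  40. ]
(400, 278, 40) [490.  284.4  40. ]
(358, 278, 40) [471.3 284.4  40. ]
(402, 206, 20) [491.2 315.   20. ]
(449, 206, 20) [512.9 315.1  20. ]
(115, 300, 0) [341.7 263.4   0. ]
[18.9 22.9 78.9 -0.  78.3 19. ]
(276, 209, 12) [476.2 -54.1  12. ]
(410, 214, 12) [648.3 -61.6  12. ]
(398, 312, 12) [ 651.7 -223.1   12. ]
(276, 299, 12) [ 468.5 -193.8   12. ]
(302, 224, 32) [509.4 -65.9  32. ]
(332, 223, 32) [545.4 -64.6  32. ]
(335, 237, 32) [549.5 -83.3  32. ]
(335, 286, 32) [ 551.6 -156.1   32. ]
```

View pics/t.png

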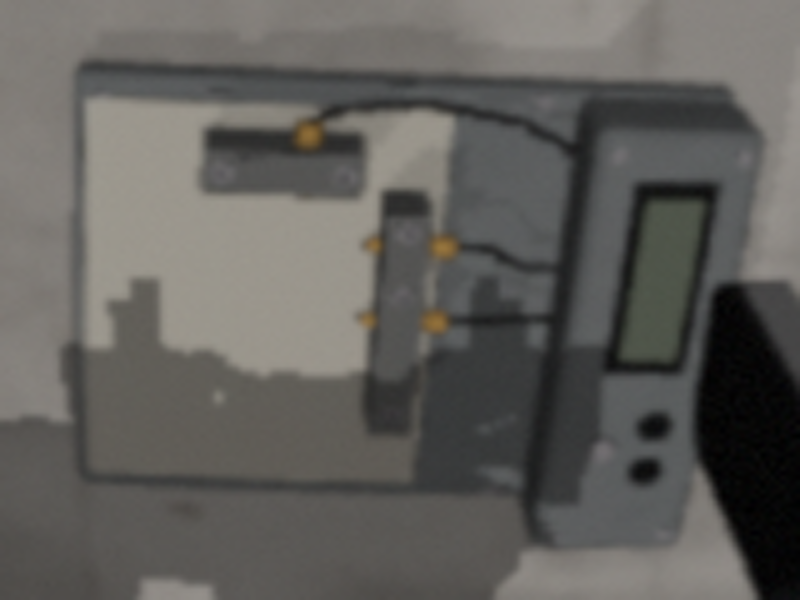

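```bash
python3 -m jog '[[25,41,0,7],[25,41,0,14],[25,41,0,21],[25,41,40,28],[25,41,80,35],[25,41,100,42],[25,41,120,49],[25,41,120,56],[25,41,120,63],[25,41,120,70]]' 0.33 40; python3 -m jog '[[0,0,0,7],[0,0,0,14],[0,0,0,18.5],[0,0,0,18.5],[0,0,0,18.5]]'
python3 - <<'E'
from h import *
w=optics.get_image("wrist");save(w,"w2.png")
for m in masks_of(w,"electrode")[:2]:print(m["confidence"],m["centre"],fe(w,*m["centre"],20))
E
```

```text
time_s: 3.57
ee_pos: [525.5, 313.7, 128.1]
tcp_rot: [180.0, 0.0, 19.5]
contact_force: [-0.5, -0.3, -0.2]
grip_width: 28.6
time_s: 3.98
ee_pos: [525.4, 314.1, 128.4]
tcp_rot: [180.0, -0.0, 1.6]
contact_force: [0.1, 0.6, 0.4]
grip_width: 29.0
0.82 [311.6, 250.8] [481.4 314.7  20. ]
```

View pics/w2.png

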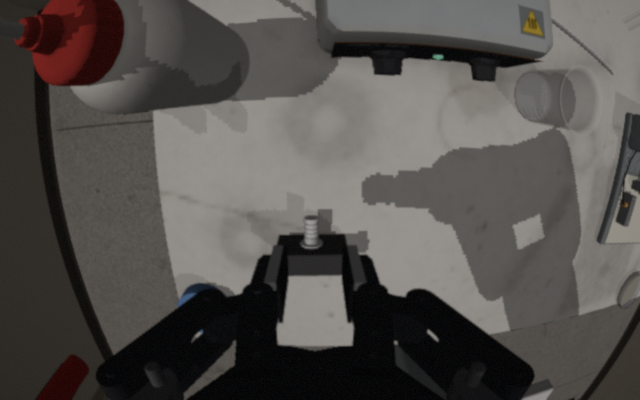

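The post, at (311,232), is centred between the fingers. Next I descend behind the post face and push in -x.

```bash
python3 -m jog '[[0,0,30,0],[0,0,60,0],[0,0,83,0],[0,0,83,0],[-5,0,83,0],[-10,0,83,0],[-15,0,83,0],[-20,0,83,0],[-24,0,83,0],[-24,0,83,0]]'; python3 -m jog '[[-3,0,0,0],[-6,0,0,0],[-9,0,0,0],[-12,0,0,0],[-15,0,0,0],[-18,0,0,0],[-20,0,0,0],[-22,0,0,0],[-24,0,0,0],[-24,0,0,0]]'
python3 - <<'E'
from h import *
w=optics.get_image("wrist");s=optics.get_image("side")
a=w["pixels"][150:400,160:480];b=cv2.resize(s["pixels"][160:210,250:314],(320,250),interpolation=cv2.INTER_CUBIC)
cv2.imwrite("pics/w3.png",np.hstack([a,b])[:,:,::-1])
E
```

```text
time_s: 4.92
ee_pos: [500.4, 314.5, 46.0]
tcp_rot: [-180.0, -0.0, 1.5]
contact_force: [-0.4, 0.6, -0.1]
grip_width: 28.5
time_s: 5.75
ee_pos: [476.7, 313.7, 45.3]
tcp_rot: [180.0, 0.0, 1.5]
contact_force: [0.6, -1.4, 0.1]
grip_width: 28.6
```

View pics/w3.png

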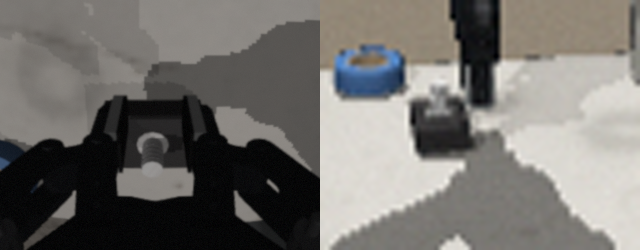

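It looks tipped: the post is up in the side crop at about (435,100). I'll lift and measure.

```bash
python3 -m jog '[[0,0,-30,0],[0,0,-60,0],[-10,0,-80,0],[-25,0,-80,0],[-25,0,-80,0],[-25,0,-80,0]]'
python3 - <<'E'
from h import *
w=optics.get_image("wrist")
cv2.imwrite("pics/w4.png",w["pixels"][150:400,160:480][:,:,::-1])
for q in("electrode",):
  for m in masks_of(w,q)[:1]:
    ys,xs=np.where(m["region"]);print(m["confidence"],m["centre"],xs.min(),xs.max(),ys.min(),ys.max(),fe(w,*m["centre"],20))
    P=cv2.boxPoints(cv2.minAreaRect(np.c_[xs,ys].astype(np.float32)));print(P,[fe(w,*p,20) for p in P])
for n in("scene","side"):
  im=optics.get_image(n)
  for m in masks_of(im,"electrode")[:1]:print(n,m["centre"],px2w(im,*m["centre"],20))
E
```

```text
time_s: 6.35
ee_pos: [451.9, 313.1, 125.3]
tcp_rot: [180.0, 0.0, 1.5]
contact_force: [0.2, 0.3, -1.0]
grip_width: 28.7
0.74 [310.9, 205.3] 275 350 178 230 [450.3 315.2  20. ]
[[275. 178.]
 [350. 178.]
 [350. 230.]
 [275. 230.]] [array([472. , 343.5,  20. ]), array([473.5, 285.4,  20. ]), array([429.6, 282.6,  20. ]), array([427.9, 344.2,  20. ])]
scene [293.4, 278.6] [442.48206362 324.25969208  20.        ]
side [324.5, 241.5] [ 565.21111373 -137.22246226   20.        ]
```

View pics/w4.png

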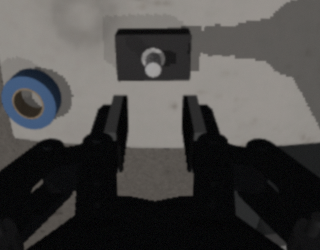

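Flat with the post up; its top is at crop (153,70), full frame (313,220).

```bash
python3 - <<'E'
from h import *
w=optics.get_image("wrist")
for p in[(313,220,44),(312,205,20),(278,230,20),(350,230,20)]:print(p,fe(w,*p))
g=cv2.cvtColor(w["pixels"],cv2.COLOR_RGB2GRAY)[170:240,270:355]
_,t=cv2.threshold(g,0,255,cv2.THRESH_BINARY_INV+cv2.THRESH_OTSU)
n,l,st,c=cv2.connectedComponentsWithStats(t);k=1+st[1:,4].argmax();ys,xs=np.where(l==k)
R=cv2.minAreaRect(np.c_[xs,ys].astype(np.float32));P=cv2.boxPoints(R)+[270,170];print(R[2],[fe(w,*p,20) for p in P])
E
```

```text
(313, 220, 44) [448.2 313.1  44. ]
(312, 205, 20) [451.1 314.1  20. ]
(278, 230, 20) [428.6 341.5  20. ]
(350, 230, 20) [430.1 282.5  20. ]
88.75463104248047 [array([472.9, 343.7,  20. ]), array([475.7, 284. ,  20. ]), array([430.2, 280.1,  20. ]), array([427.1, 343.5,  20. ])]
```

```bash
python3 -m jog '[[-2,-0.5,30,0],[-2,-0.5,60,0],[-2,-0.5,75,0],[-2,-0.5,84.5,0],[-2,-0.5,84.5,0],[-2,-0.5,84.5,0]]'; python3 -m jog '[[0,0,0,0],[0,0,0,0],[0,0,0,0],[0,0,0,0],[0,0,0,0],[0,0,0,0]]' 1 80;  python3 -m jog '[[0,0,-20,0],[0,0,-40,0],[0,0,-70,0],[0,0,-100,0],[0,0,-120,0],[0,0,-120,0],[0,0,-120,0]]'
```

```text
time_s: 7.2
ee_pos: [450.4, 313.6, 41.2]
tcp_rot: [-180.0, -0.0, 1.5]
contact_force: [-0.1, -0.2, -0.0]
grip_width: 28.5
time_s: 7.7
ee_pos: [450.8, 313.9, 42.3]
tcp_rot: [-179.9, -0.1, 1.5]
contact_force: [-1.7, -0.7, 6.7]
grip_width: 8.6
time_s: 8.28
ee_pos: [450.2, 313.6, 161.6]
tcp_rot: [-180.0, -0.1, 1.5]
contact_force: [0.1, 0.2, -0.5]
grip_width: 8.8
```

```bash
python3 - <<'E'
from h import *
w=optics.get_image("wrist");s=optics.get_image("side")
a=w["pixels"][150:400,160:480];b=cv2.resize(s["pixels"][120:200,234:336],(320,250),interpolation=cv2.INTER_CUBIC)
cv2.imwrite("pics/w5.png",np.hstack([a,b])[:,:,::-1])
for m in masks_of(w,"electrode")[:1]:print(m["confidence"],m["centre"],m["region"].sum())
print(r.state()["contact_force"],r.state()["moment"])
E
```

```text
0.87 [312.6, 240.4] 5880
[ 0.11287571  0.2086136  -0.9994919 ] [-0.00986398 -0.00525533 -0.01386554]
```

View pics/w5.png

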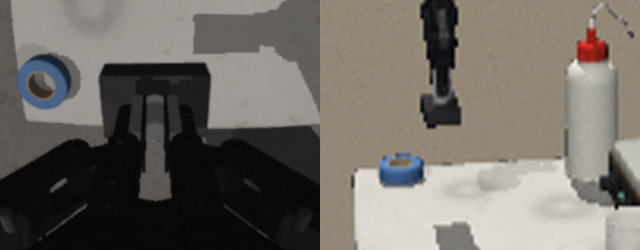

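The electrode is held by its post with the block roughly level. Next I compute the seat from the first wrist view, with the fence edges read off the tester crop.

```bash
python3 - <<'E'
from h import *
v=optics.get_image("wrist"); R=np.array([[ 9.99999757e-01,-6.79410773e-04,1.53962513e-04],[-6.93131575e-04,-9.48219760e-01,3.17614241e-01],[-6.98002404e-05,-3.17614271e-01,-9.48220001e-01]])
v["R"]=R;v["t"]=-R@np.array([524.67875399,80.76978641,374.07168003])
f=lambda a,b,z:fe(v,260+a/5,195+b/4.615,z)
for n,p,q in[("back inner top",(380,215,32),(367,433,32)),("back outer top",(428,215,32),(410,433,32)),("side inner top",(203,192,32),(363,197,32)),("side outer top",(205,155,32),(363,160,32)),("chassis left",(80,68,12),(735,90,12)),("chassis front",(80,68,12),(86,475,12)),("chassis right",(86,475,12),(525,490,12)),("floor left",(85,97,14),(455,113,14))]:
    a,b=f(*p),f(*q);print(n,a,b,np.degrees(np.arctan2(*(b-a)[1::-1])).round(1))
E
```

```text
back inner top [550.9 -89.6  32. ] [ 549.6 -160.7   32. ] -91.0
back outer top [562.8 -89.7  32. ] [ 561.1 -160.9   32. ] -91.4
side inner top [507.4 -82.7  32. ] [546.6 -84.2  32. ] -2.2
side outer top [508.1 -71.9  32. ] [546.3 -73.4  32. ] -2.2
chassis left [476.1 -55.1  12. ] [644.2 -62.2  12. ] -2.4
chassis front [476.1 -55.1  12. ] [ 470.4 -191.7   12. ] -92.4
chassis right [ 470.4 -191.7   12. ] [ 598.1 -198.6   12. ] -3.1
floor left [477.3 -62.8  14. ] [570.5 -67.6  14. ] -2.9
```

```bash
python3 -m jog '[[5,35,0,0],[10,72,0,0],[16,110,0,0],[21,148,0,0],[26,186,0,0],[31,224,0,0],[36,262,0,0],[42,300,0,0],[47,338,0,0],[52,376,0,0]]'; python3 -m jog '[[3,25,0,1],[6,45,0,2],[6.5,61,0,3],[6.5,61,0,3.8],[6.5,61,0,3.8],[6.5,61,0,3.8]]'
python3 - <<'E'
from h import *
print(r.state()["joint_pos"])
E
```

```text
time_s: 9.32
ee_pos: [511.5, -62.8, 159.9]
tcp_rot: [-180.0, 0.1, 1.5]
contact_force: [0.3, -0.0, -0.9]
grip_width: 8.5
time_s: 9.82
ee_pos: [519.6, -120.9, 160.2]
tcp_rot: [-180.0, 0.1, -2.3]
contact_force: [-0.0, -0.0, -1.0]
grip_width: 8.5
[-2.56986235e+01  2.38835174e+01  9.12454517e+01  1.32520552e-02
  6.49524630e+01  6.65509956e+01]
```

```bash
python3 -m jog '[[0,0,30,0],[0,0,60,0],[0,0,80,0],[0,0,93,0],[0,0,97,0],[0,0,97,0],[0,0,97,0]]'
python3 - <<'E'
from h import *
w=optics.get_image("wrist")
cv2.imwrite("pics/w6.png",cv2.resize(w["pixels"][140:340,180:440],(780,600),interpolation=cv2.INTER_CUBIC)[:,:,::-1])
E
```

```text
time_s: 10.4
ee_pos: [520.3, -121.4, 64.5]
tcp_rot: [180.0, -0.0, -2.2]
contact_force: [1.5, 0.1, -0.8]
grip_width: 9.0
```

View pics/w6.png

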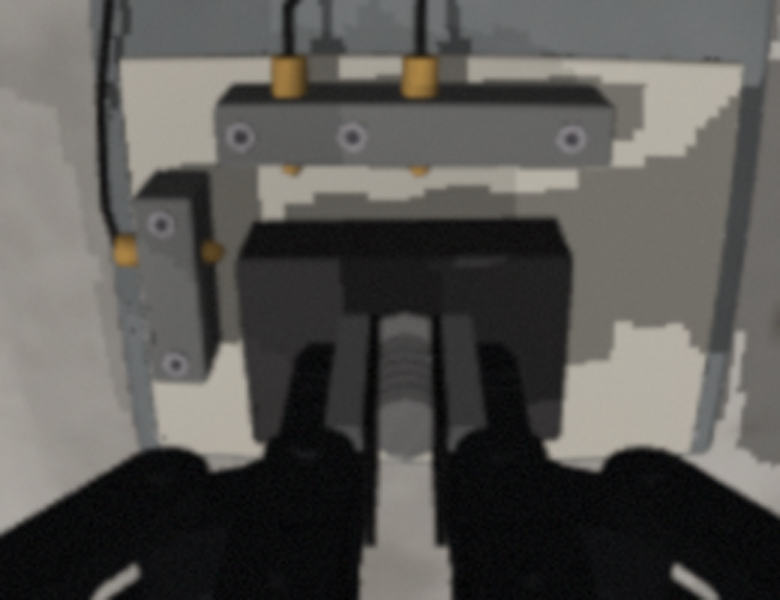

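The block sits square, about 10 mm short of both fences, with pins at (291,168), (419,168) and (212,250). Now I lower it to the floor.

```bash
python3 -m jog '[[0,0,3,0],[0,0,5,0],[0,0,7,0],[0,0,7,0],[0,0,7,0]]'; python3 -m jog '[[0,0,0.7,0],[0,0,1.4,0],[0,0,1.4,0],[0,0,1.4,0]]'
```

```text
time_s: 10.87
ee_pos: [519.9, -121.8, 56.8]
tcp_rot: [-180.0, 0.0, -2.3]
contact_force: [0.1, 0.2, -1.6]
grip_width: 8.4
time_s: 11.2
ee_pos: [520.2, -121.9, 56.3]
tcp_rot: [180.0, -0.0, -2.3]
contact_force: [-3.2, 0.9, 7.1]
grip_width: 8.7
```

```bash
python3 -m jog '[[1.5,-1,0,0],[3,-2,0,0],[4.5,-3,0,0],[6,-4,0,0],[6,-4.5,0,0],[6,-4.5,0,0]]'; python3 -m jog '[[0.7,-0.7,0,0],[1.4,-1.4,0,0],[2,-2,0,0],[2,-2,0,0],[2,-2,0,0]]'
```

```text
time_s: 11.7
ee_pos: [526.9, -118.0, 56.2]
tcp_rot: [179.9, -0.1, -2.3]
contact_force: [0.5, -1.4, 4.6]
grip_width: 8.7
time_s: 12.12
ee_pos: [528.7, -116.1, 56.2]
tcp_rot: [179.9, -0.1, -2.3]
contact_force: [-0.8, -0.8, 6.3]
grip_width: 8.6
```

```bash
python3 -m jog '[[0.5,-0.5,0,0],[1,-1,0,0],[1.5,-1.5,0,0],[1.5,-1.5,0,0],[1.5,-1.5,0,0]]'; python3 -m jog '[[0.5,-0.5,0,0],[1,-1,0,0],[1.5,-1.5,0,0],[1.5,-1.5,0,0],[1.5,-1.5,0,0]]'
```

```text
time_s: 12.53
ee_pos: [530.2, -114.8, 56.2]
tcp_rot: [179.9, -0.1, -2.3]
contact_force: [-1.8, -2.4, 6.8]
grip_width: 8.8
time_s: 12.95
ee_pos: [531.6, -113.4, 56.2]
tcp_rot: [179.9, -0.1, -2.3]
contact_force: [-1.7, -2.9, 6.8]
grip_width: 8.8
```

```bash
python3 -m jog '[[0.5,-0.5,0,0],[1,-1,0,0],[1,-1,0,0],[1,-1,0,0],[1,-1,0,0]]'; python3 -m jog '[[0.5,-0.5,0,0],[1,-1,0,0],[1,-1,0,0],[1,-1,0,0],[1,-1,0,0]]'
```

```text
time_s: 13.37
ee_pos: [532.5, -112.5, 56.2]
tcp_rot: [179.9, -0.0, -2.3]
contact_force: [-3.6, -3.3, 7.3]
grip_width: 8.7
time_s: 13.78
ee_pos: [533.2, -112.4, 56.4]
tcp_rot: [179.8, 0.0, -2.3]
contact_force: [-6.0, -8.0, 8.5]
grip_width: 8.8
```

```bash
python3 -m jog '[[0.5,0,0,0],[0.5,0,0,0],[0.5,0,0,0],[0.5,0,0,0]]'; python3 -m jog '[[0.5,-0.2,0,0],[0.5,-0.2,0,0],[0.5,-0.2,0,0],[0.5,-0.2,0,0],[0.5,-0.2,0,0]]'
```

```text
time_s: 14.12
ee_pos: [533.4, -112.4, 56.4]
tcp_rot: [179.9, 0.1, -2.3]
contact_force: [-9.2, -7.7, 11.0]
grip_width: 8.6
time_s: 14.53
ee_pos: [533.6, -112.3, 56.4]
tcp_rot: [179.8, 0.1, -2.3]
contact_force: [-11.4, -8.9, 11.6]
grip_width: 8.8
```

```bash
python3 - <<'E'
from h import *
w=optics.get_image("wrist")
cv2.imwrite("pics/w7.png",cv2.resize(w["pixels"][140:340,180:440],(780,600),interpolation=cv2.INTER_CUBIC)[:,:,::-1])
print(r.state()["contact_force"],r.state()["moment"])
E
```

```text
[-10.65372038  -9.24094022  12.03746173] [-1.50887706  1.87260212 -0.05145263]
```

View pics/w7.png

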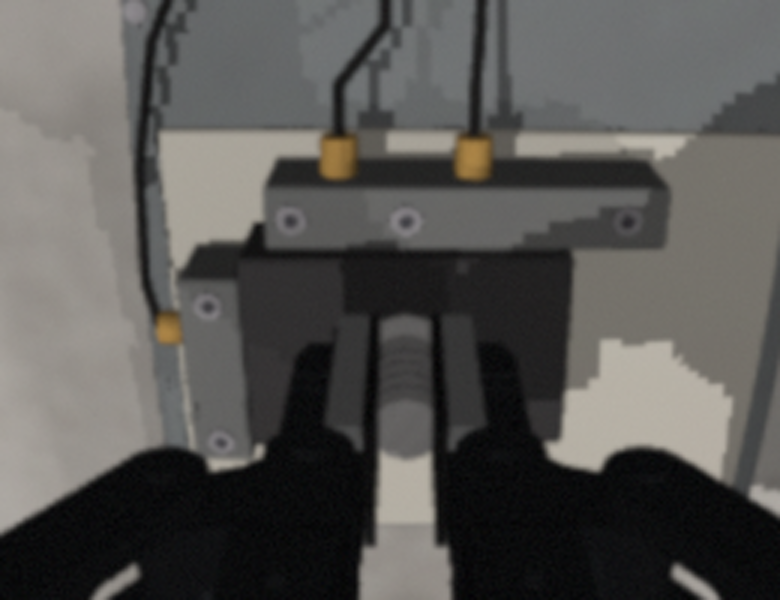

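The block lies flush with both fences and no pins show. I'll let it settle, recheck the force and hand in.

```bash
python3 -m jog '[[0.2,-0.2,0,0],[0.2,-0.2,0,0],[0.2,-0.2,0,0],[0.2,-0.2,0,0],[0.2,-0.2,0,0],[0.2,-0.2,0,0],[0.2,-0.2,0,0],[0.2,-0.2,0,0]]' && python3 -c "
from bench import r
print(r.state()['contact_force']); print(r.sign_off())"
```

```text
time_s: 15.25
ee_pos: [533.6, -112.3, 56.5]
tcp_rot: [179.8, 0.1, -2.3]
contact_force: [-12.8, -10.7, 13.0]
grip_width: 9.3
[-12.7983056  -10.7062023   13.04675134]
the job is handed in; nothing more can be done
None
```

I tipped the electrode on to its plain face with the open fingers either side of its post. I then gripped the post, set the block on the tester floor and pressed it into the corner. The job was handed in at about 15 s with the arm still gripping and pushing; no verdict was reported.

- **Push:** the last wrist force reading was about 13 N towards the back fence, 11 N towards the side fence and 13 N down. Tool motion had stopped against both fences.
- **Fit:** the last picture, taken just before a final 0.2 mm nudge, showed the block square and flush with both fences. No pins were showing and the post was up.
- **Not measured:** I had no direct reading of the contacts or of the force on each fence. "Pins pushed in" rests on that picture and on the tool stopping.
- **Disagreements:**
  - The gripper read about 9 mm on a post given as 12 mm, yet it held firmly through the lift and the pressing.
  - The tool's final position came out about 3 mm in x and 1 mm in y past the seat I had worked out from the camera. I went by the contact with the fences instead.
- **Other things:** I saw nothing else disturbed, but did not re-measure their positions.

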